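Close up the tea box

ROBOT

A 6-joint arm with a two-finger parallel gripper is mounted at the origin on the work surface. World frame = base frame: x ahead of the robot, y to its left, z up, the work surface at z = 0. Lengths are in m, angles in rad, forces in N, time in s.
With the tool pointing down it reaches from about 0.375 to 0.9 m from the base axis. Payload 3.1 kg.
Tool frame: the origin (TCP) lies on the front face of the gripper's body, between the roots of the fingers; the fingertips stand 73 mm ahead of it and the grasp point (between the pads) lies 54 mm ahead of it (manip.tips_ahead is the distance from the TCP to the fingertips, in m); z points along the fingers, y is the line along which they close (so a half turn about z gives the same grasp; the last joint's range is limited). The gripper opens to 85 mm and grips with 20 to 120 N. Pads are 22 mm wide; open, the fingers measure 114 mm over their backs; the gripper's body (76 mm by 85 mm) begins 54 mm behind the grasp point. The pads swing forward as they close: fully open they stand 13 mm farther back than shut.
Start: joints at [-1.484, 0.527, 1.433, -0, 1.181, -0.178], TCP at [0.164, -0.603, 0.304] pointing down, gripper open.
Joint ranges: [-3.08, 3.08], [-0.75, 2.2], [0.22, 2.44], [-1.43, 4.57], [0, 2.65], [-2.85, 2.85]. Speed limits (rad/s): [2.79, 2.79, 3.14, 3.14, 3.14, 3.14].

INTERFACE

Orientations are given as a unit quaternion [x, y, z, w].
In Python, from station import sense, eyes, workorder, manip gives the robot as it stands.
- The arm moves only by the shell command python3 -m inch 'ROWS' [OPENING] [FORCE]. ROWS is JSON, a list of rows, each an object of numbers: "dx", "dy", "dz": the shift along the tool's x, y, z in cm; "wx", "wy", "wz": the turn, a rotation vector about the tool's x, y, z in degrees. In form: [{"dx": .., "dy": .., "dz": .., "wx": .., "wy": .., "wz": ..}, ...]. A call has 1 to 10 rows; each row shifts and turns the commanded pose from where the row before left it, along the tool's axes as they then stand; what a row does not reach is not made up. A row lasts 1/8 s, in which the tool goes at most 62.5 mm and 10.7 degrees, less where a joint would pass 70% of its speed; a pose out of reach is approached as far as the arm can. A call with a gripper value outside its range is refused whole. OPENING is the opening, from 0 (shut) to 1 (fully open), set as the call begins (- or left out, the last holds). The fingers move at their own pace and stop on an object; FORCE is the grip in N (left out, the last holds). Time passes only in rows, so rows that do not move let the fingers close. It gives the time, the measured TCP pose, the force, the opening and the grip force at its end, in the units of the state.
- sense(): the state, without advancing time (a new reading comes with each control period).
- eyes.snapshot(name): name is "scene" or "top"; returns the picture (420x560x3 uint8, red, green, blue); there is no depth.
- eyes.camera_params(name): a dict with "fx", "fy", "cx", "cy" (pixels), "rvec" (rotation vector, rad) and "tvec" (3), from world to camera coordinates, as OpenCV has them. Camera axes: x right, y down, z forward; pixel columns grow to the right and rows downward; lengths in m; the calibration is good to about 2 mm. A picture is of the moment at which its call begins. camera_params takes no time and is no camera call.
- workorder.sign_off(): hands the job in; it is judged then, once.
The state is a dict: "t": time; "q": joint angles; "qd": joint speeds; "tau": joint torques, N m; "tcp_pos": TCP position; "tool_rot": TCP orientation; "force": force on the tool from outside, world axes, zero at the start; "ft_torque": the same for the moment, N m; "finger_gap": opening from 0.0 (shut) to 1.0 (fully open); "gripper_force": force on a finger pad.
Only numpy, scipy, OpenCV 4.12 (cv2) and the standard library are available. Lean on these libraries where they do the work, as an engineer would, in place of code of your own. Each camera call takes 0.05 s, during which the arm holds its last target. There are 200 camera calls.

TASK

The wooden tea box has been left open: first fold its upright metal inner flap down flat inside the box, then swing the hinged wooden cover fully shut over it. Do it with gentle pushes of the fingers only: do not pinch either part, do not lift, tip or shove the box, and leave the mug, grinder, tins and timer where they stand. Finish with the hand clear of everything.

Things in the scene. Friction and masses are not known exactly. Their poses are not given: they have to be found in the camera images.
- tea_box: open beech box, 160 mm along its own x, 170 mm along its own y, 85 mm high, walls and floor 8 mm; stands loose on the worktop, weighs about 2.2 kg. Origin: centre of its underside; z up. The cover is hinged along the +y rim, the inner flap along the inside of the -y wall; both hinge lines run along the box's x.
- cover_hinge (a point): middle of the cover's hinge line, on the top outer edge of the box's +y wall, 85 mm above the box's underside; moves with the box only
- cover_edge (a point): middle of the cover's free edge, 170 mm from its hinge line, half-way through its thickness; turns with the cover. While it leans outwards, an upright finger meets it only at its free edge, which slides up the finger as it swings: keep the fingertip within about 25 mm below that edge so that nothing catches.
- cover (a joint): angle of the cover in rad: 0 = shut (lying flat on the rim, over the box), 1.57 = upright, more = leaning outwards to the box's +y; stop at 2.05. Wooden slab 160 mm (along the hinge) x 170 mm x 8 mm, 0.2 kg; shut, it covers the whole box and its outer face lies 93 mm above the box's underside. Stiff friction hinge (0.26 N m plus the cover's weight): it stays where it is left at any angle, and pushing it shut takes about 2 to 4 N.
- flap_hinge (a point): middle of the flap's hinge line, at the inner face of the box's -y wall, 73 mm above the box's underside (12 mm below the rim); moves with the box only
- flap_edge (a point): middle of the flap's free edge, 120 mm from its hinge line; turns with the flap
- flap (a joint): angle of the inner flap in rad: 0 = folded down flat inside the box, 12 mm below the rim, free edge towards +y; 1.57 = upright, more = leaning outwards to the box's -y; stop at 1.9. Aluminium sheet 136 mm (along the hinge) x 120 mm x 3 mm; its hinge is stiff (0.09 N m), it stays where it is left and takes about 1 to 2 N to push down. Folded flat, its upper face is 76 mm above the box's underside.
- inner_tin: small round tin, 51 mm diameter, 40 mm high, standing loose on the floor inside the box, well below the folded flap; it stays there. Origin: centre of its underside
- tin_a: low round aluminium tin with screw lid, 71 mm diameter, 60 mm high, beside the box; leave alone. Origin: centre of its underside
- tin_b: tall round aluminium tin with screw lid, 63 mm diameter, 85 mm high, beside the box; leave alone. Origin: centre of its underside
- mug: turquoise enamel mug, 82 mm diameter, 80 mm high, holding wooden spoons that reach 215 mm above the worktop; handle at its +y. Leave alone. Origin: centre of its underside
- grinder: glass salt grinder with steel head, 54 mm diameter, 150 mm high; leave alone. Origin: centre of its underside
- timer: round white kitchen timer, 68 mm diameter, 50 mm high; leave alone. Origin: centre of its underside
Things that resemble listed ones, but are neither listed nor needed, are in the scene too. What is shaped like the inner_tin but blue or pink is not meant.

How it is judged:
By the outcome, as a careful person would: the job done as asked, in the order asked, and still so for the second after the job is handed in, with the robot touching nothing.
It also fails if it takes over 54 s, if anything falls off the work surface, if the arm or the gripper's body presses on something with over 40 N, if the wrist force passes 120 N, or if a joint passes its speed limit or range.

## Working session

There is one attempt and no reset: what is moved stays moved. The work goes in short steps, Python scripts to look and compute and a shell command to move; the robot and the scene stay as the last step left them, time stands still between calls to the robot, and variables do not carry over. Pictures are saved under pics/ and viewed, at most 10 in all, crops included, and the job is handed in when it is done.

```bash
mkdir -p pics; python3 - <<'E'
from station import sense, eyes, workorder, manip
import cv2, numpy as np
for n in ("scene","top"):
    im=eyes.snapshot(n); cv2.imwrite(f"pics/{n}0.png",cv2.cvtColor(im,cv2.COLOR_RGB2BGR))
    p=eyes.camera_params(n); print(n,p)
    R=cv2.Rodrigues(np.array(p["rvec"]))[0]; print(-R.T@np.array(p["tvec"]))
s=sense(); print(s)
E
```

```text
scene {'fx': 472.1816601323416, 'fy': 472.1816601323416, 'cx': 284.6519599224289, 'cy': 201.01441472865503, 'rvec': array([ 2.46677522, -0.20649444,  0.0460312 ]), 'tvec': array([-0.55743587,  0.15642298,  1.11694527])}
[ 0.47708716 -0.65235247  0.96415441]
top {'fx': 537.3511168131091, 'fy': 537.3511168131091, 'cx': 279.06478198114087, 'cy': 213.45590376884567, 'rvec': array([ 2.17486802, -2.1790222 ,  0.07369231]), 'tvec': array([0.05345502, 0.56881434, 1.19742233])}
[0.47420989 0.04022299 1.23844036]
{'t': 0.1, 'q': array([-1.48352682e+00,  5.28396855e-01,  1.43379880e+00, -8.41633179e-06,
        1.18140909e+00, -1.78504223e-01]), 'qd': array([ 1.70614214e-03, -3.60734224e-03, -1.53684808e-03,  4.18162091e-04,
        1.01572783e-03,  4.72018458e-05]), 'tau': array([-3.99679730e-04, -4.43305707e+01, -1.78585625e+01, -2.19366821e-04,
        3.83799139e-03,  5.51850874e-06]), 'tcp_pos': array([ 0.1641384 , -0.60252685,  0.30300897]), 'tool_rot': array([ 9.91182812e-01,  1.32497624e-01,  4.19897983e-05, -1.00517788e-03]), 'force': array([ 0.90169196, -0.11074999,  0.26081068]), 'ft_torque': array([-0.04782154, -0.01233626, -0.04999863]), 'gripper_force': 0.0, 'finger_gap': 1.002470658259861}
```

View pics/scene0.png

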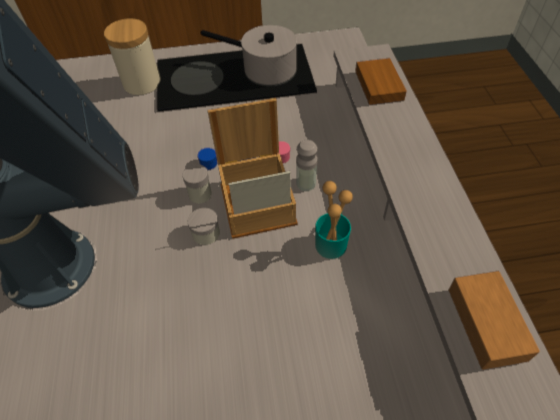

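View pics/top0.png

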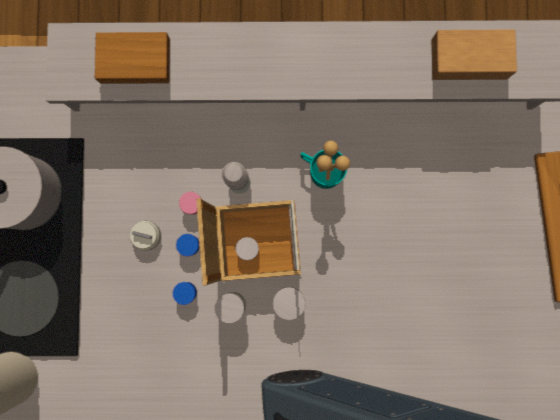

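The scene view shows the open box at about (258,195), with the cover up behind it and the grey flap upright at (262,193). In the top view the box spans about (215–300, 200–280), with the cover leaning left (+y) and the flap at x≈296. I'll enlarge the top view to pick out corners.

```bash
python3 - <<'E'
import cv2
a=cv2.imread("pics/top0.png")[135:335,120:370]; cv2.imwrite("pics/topc.png",cv2.resize(a,None,fx=3,fy=3,interpolation=cv2.INTER_CUBIC))
a=cv2.imread("pics/scene0.png")[90:270,170:370]; cv2.imwrite("pics/scenec.png",cv2.resize(a,None,fx=3,fy=3,interpolation=cv2.INTER_CUBIC))
E
```

```text
(no output)
```

View pics/topc.png

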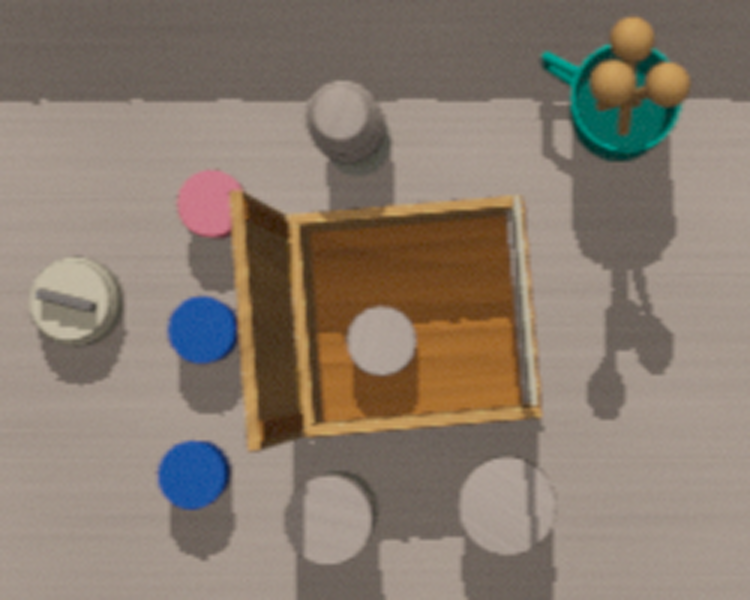

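View pics/scenec.png

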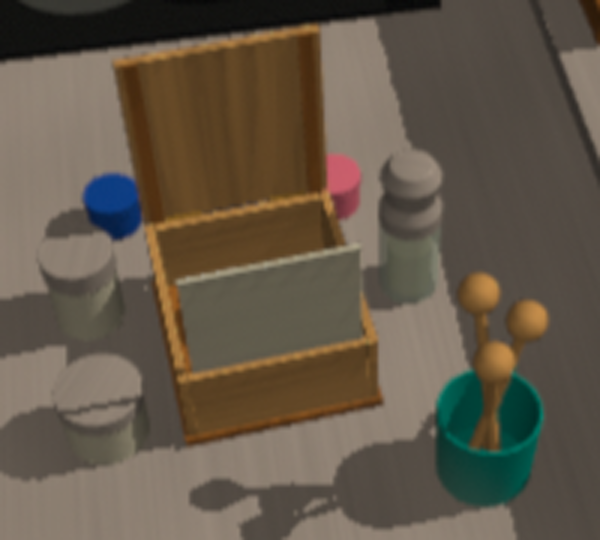

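The top crop shows rim corners at about (290,217), (307,436), (540,412) and (520,198), with the cover's free edge from (233,193) to (252,447). In the scene crop, the flap's free edge runs (180,280)–(358,247) and the cover's runs (118,63)–(318,30).

```bash
cat >h.py <<'E'
import numpy as np, cv2
from station import eyes
def cam(n):
    p=eyes.camera_params(n); R=cv2.Rodrigues(np.array(p["rvec"]))[0]; t=np.array(p["tvec"])
    K=np.array([[p["fx"],0,p["cx"]],[0,p["fy"],p["cy"]],[0,0,1]]); return K,R,t
def ray(n,uv):
    K,R,t=cam(n); d=R.T@np.linalg.solve(K,[*uv,1]); return -R.T@t,d/np.linalg.norm(d)
def plane(n,uv,z):
    o,d=ray(n,uv); return o+d*(z-o[2])/d[2]
def two(a,b):
    (o1,d1),(o2,d2)=ray("top",a),ray("scene",b)
    s=np.linalg.lstsq(np.c_[d1,-d2],o2-o1,rcond=None)[0]; p,q=o1+s[0]*d1,o2+s[1]*d2
    return (p+q)/2,np.linalg.norm(p-q)
T=lambda u,v:(u/3+120-.33,v/3+135-.33)
S=lambda u,v:(u/3+170-.33,v/3+90-.33)
E
python3 - <<'E'
from h import *
np.set_printoptions(precision=4,suppress=True)
P=[plane("top",T(*c),.085) for c in [(290,217),(307,436),(540,412),(520,198)]]
for p in P: print(p)
c=np.mean(P,0); 
ex=(P[0]-P[1])+(P[3]-P[2]); ey=(P[0]-P[3])+(P[1]-P[2])
print("centre",c,"yaw x",np.degrees(np.arctan2(ex[1],ex[0])),"yaw y",np.degrees(np.arctan2(-ey[0],ey[1])),np.linalg.norm(ex)/2,np.linalg.norm(ey)/2)
for a,b in [((233,193),(318,30)),((252,447),(118,63)),((513,197),(358,247)),((530,405),(180,280))]: print(two(T(*a),S(*b)))
for n,c2,z in [("grinder",(342,110),.15),("tinb",(328,519),.085),("tina",(507,506),.06),("mug",(625,102),.08),("timer",(75,300),.05),("blue1",(203,330),.04),("pink",(211,203),.04),("sp1",(632,38),.205),("sp2",(612,83),.205),("sp3",(668,85),.205)]: print(n,plane("top",T(*c2),z))
E
```

```text
[0.5783 0.1871 0.085 ]
[0.4218 0.1738 0.085 ]
[0.4386 0.008  0.085 ]
[0.5916 0.0216 0.085 ]
centre [0.5076 0.0976 0.085 ] yaw x 4.981822277408779 yaw y 5.191538818633243 0.15534370836092676 0.16631450943668924
(array([0.5796, 0.2012, 0.2514]), np.float64(0.0028114234639933008))
(array([0.4247, 0.1876, 0.2543]), np.float64(0.003642555931185647))
(array([0.582 , 0.0279, 0.1916]), np.float64(0.0011048163652389656))
(array([0.4491, 0.0174, 0.1937]), np.float64(0.005194338456256697))
grinder [0.6456 0.1438 0.15  ]
tinb [0.3634 0.1585 0.085 ]
tina [0.3702 0.0314 0.06  ]
mug [ 0.6619 -0.0548  0.08  ]
timer [0.5203 0.3502 0.05  ]
blue1 [0.4982 0.2569 0.04  ]
pink [0.593  0.2521 0.04  ]
sp1 [ 0.6835 -0.0494  0.205 ]
sp2 [ 0.6541 -0.0362  0.205 ]
sp3 [ 0.6526 -0.0724  0.205 ]
```

```bash
python3 -c "from station import manip; print(manip.tips_ahead)"; python3 -m inch '[{"wz":10},{"dx":2.7,"dy":-3.6},{"dx":2.7,"dy":-3.6},{"dx":2.7,"dy":-3.6},{"dx":2.7,"dy":-3.6},{"dx":2.7,"dy":-3.6},{"dx":2.7,"dy":-3.6},{"dx":2.7,"dy":-3.6},{"dx":2.7,"dy":-3.6},{"dx":2.7,"dy":-3.6}]' 0 20; python3 -m inch '[{"dx":2.7,"dy":-3.6},{"dx":2.7,"dy":-3.6},{"dx":2.7,"dy":-3.6},{"dx":2.7,"dy":-3.6},{"dx":2.7,"dy":-3.6},{"dx":2.5,"dy":-3.6},{},{}]'
```

```text
0.0726invalid input at $[0]: expected keys dx, dy, dz, wx, wy, wz
invalid input at $[0]: expected keys dx, dy, dz, wx, wy, wz
```

```bash
python3 -m inch '[{"dx":0,"dy":0,"dz":0,"wx":0,"wy":0,"wz":10},{"dx":2.7,"dy":-3.6,"dz":0,"wx":0,"wy":0,"wz":0},{"dx":2.7,"dy":-3.6,"dz":0,"wx":0,"wy":0,"wz":0},{"dx":2.7,"dy":-3.6,"dz":0,"wx":0,"wy":0,"wz":0},{"dx":2.7,"dy":-3.6,"dz":0,"wx":0,"wy":0,"wz":0},{"dx":2.7,"dy":-3.6,"dz":0,"wx":0,"wy":0,"wz":0},{"dx":2.7,"dy":-3.6,"dz":0,"wx":0,"wy":0,"wz":0},{"dx":2.7,"dy":-3.6,"dz":0,"wx":0,"wy":0,"wz":0},{"dx":2.7,"dy":-3.6,"dz":0,"wx":0,"wy":0,"wz":0},{"dx":2.7,"dy":-3.6,"dz":0,"wx":0,"wy":0,"wz":0}]' 0 20
```

```text
t: 1.35
tcp_pos: [0.3771, -0.2568, 0.3037]
tool_rot: [0.999, 0.045, -0.0, -0.0]
force: [0.2, -0.9, 0.1]
finger_gap: -0.002
gripper_force: 0.0
```

```bash
python3 -m inch '[{"dx":2.7,"dy":-3.6,"dz":0,"wx":0,"wy":0,"wz":0},{"dx":2.7,"dy":-3.6,"dz":0,"wx":0,"wy":0,"wz":0},{"dx":2.7,"dy":-3.6,"dz":0,"wx":0,"wy":0,"wz":0},{"dx":2.7,"dy":-3.6,"dz":0,"wx":0,"wy":0,"wz":0},{"dx":2.7,"dy":-3.6,"dz":0,"wx":0,"wy":0,"wz":0},{"dx":2.7,"dy":-3.6,"dz":2,"wx":0,"wy":0,"wz":0},{"dx":0,"dy":0,"dz":2,"wx":0,"wy":0,"wz":0},{"dx":0,"dy":0,"dz":2.2,"wx":0,"wy":0,"wz":0},{"dx":0,"dy":0,"dz":0,"wx":0,"wy":0,"wz":0},{"dx":0,"dy":0,"dz":0,"wx":0,"wy":0,"wz":0}]'
python3 - <<'E'
import cv2
from station import eyes
for n in ("scene","top"): cv2.imwrite(f"pics/{n}1.png",cv2.cvtColor(eyes.snapshot(n),cv2.COLOR_RGB2BGR))
a=cv2.imread("pics/scene1.png")[70:270,170:370]; b=cv2.imread("pics/top1.png")[135:335,170:370]
cv2.imwrite("pics/c1.png",cv2.resize(cv2.hconcat([a,b]),None,fx=2,fy=2,interpolation=cv2.INTER_CUBIC))
E
```

```text
t: 2.6
tcp_pos: [0.5186, -0.0285, 0.2423]
tool_rot: [0.999, 0.046, 0.0, 0.0]
force: [-0.6, -0.3, 0.3]
finger_gap: -0.001
gripper_force: 0.0
```

View pics/c1.png

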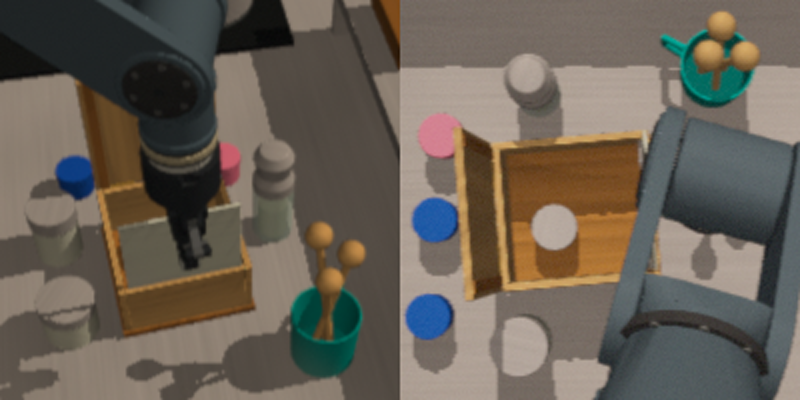

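The finger is in front of the flap and centred on it. I'll push the flap down along its arc.

```bash
python3 -m inch '[{"dx":0,"dy":-1.1,"dz":0.1,"wx":0,"wy":0,"wz":0},{"dx":0,"dy":-1.1,"dz":0.1,"wx":0,"wy":0,"wz":0},{"dx":0,"dy":-1.1,"dz":0,"wx":0,"wy":0,"wz":0},{"dx":0,"dy":-0.8,"dz":0.1,"wx":0,"wy":0,"wz":0},{"dx":0,"dy":-0.8,"dz":0.2,"wx":0,"wy":0,"wz":0},{"dx":0,"dy":-0.7,"dz":0.2,"wx":0,"wy":0,"wz":0},{"dx":0,"dy":-0.8,"dz":0.3,"wx":0,"wy":0,"wz":0},{"dx":0,"dy":-0.7,"dz":0.3,"wx":0,"wy":0,"wz":0},{"dx":0,"dy":-0.7,"dz":0.3,"wx":0,"wy":0,"wz":0}]'
```

```text
t: 3.82
tcp_pos: [0.5111, 0.0498, 0.2257]
tool_rot: [0.999, 0.046, -0.0, -0.0]
force: [0.1, -0.3, 1.9]
finger_gap: 0.002
gripper_force: 0.4
```

```bash
python3 -m inch '[{"dx":0,"dy":-0.7,"dz":0.4,"wx":0,"wy":0,"wz":0},{"dx":0,"dy":-0.7,"dz":0.5,"wx":0,"wy":0,"wz":0},{"dx":0,"dy":-0.6,"dz":0.5,"wx":0,"wy":0,"wz":0},{"dx":0,"dy":-0.5,"dz":0.6,"wx":0,"wy":0,"wz":0},{"dx":0,"dy":-0.5,"dz":0.6,"wx":0,"wy":0,"wz":0},{"dx":0,"dy":-0.5,"dz":0.6,"wx":0,"wy":0,"wz":0}]'; python3 - <<'E'
import cv2
from station import eyes
a,b=[cv2.cvtColor(eyes.snapshot(n),cv2.COLOR_RGB2BGR) for n in ("scene","top")]
cv2.imwrite("pics/c2.png",cv2.resize(cv2.hconcat([a[70:270,170:370],b[135:335,170:370]]),None,fx=2,fy=2,interpolation=cv2.INTER_CUBIC))
E
```

```text
t: 4.58
tcp_pos: [0.508, 0.0844, 0.1934]
tool_rot: [0.999, 0.046, -0.0, 0.0]
force: [0.2, 0.6, 0.3]
finger_gap: -0.002
gripper_force: 0.3
```

View pics/c2.png

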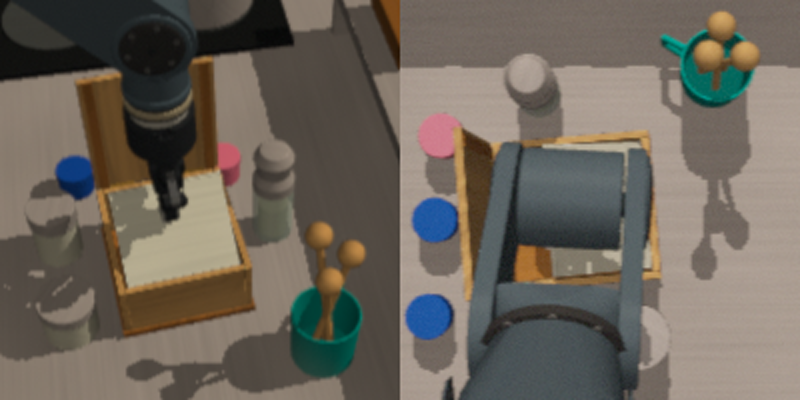

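The flap is about 30° from flat under the fingertip, and the cover hasn't been touched. I'll keep going until it is flat.

```bash
python3 -m inch '[{"dx":0,"dy":-0.3,"dz":0.7,"wx":0,"wy":0,"wz":0},{"dx":0,"dy":-0.3,"dz":0.7,"wx":0,"wy":0,"wz":0},{"dx":0,"dy":-0.2,"dz":0.7,"wx":0,"wy":0,"wz":0},{"dx":0,"dy":-0.1,"dz":0.7,"wx":0,"wy":0,"wz":0},{"dx":0,"dy":0,"dz":0.7,"wx":0,"wy":0,"wz":0},{"dx":0,"dy":0,"dz":0.5,"wx":0,"wy":0,"wz":0},{"dx":0,"dy":0,"dz":0.3,"wx":0,"wy":0,"wz":0},{"dx":0,"dy":0,"dz":0.1,"wx":0,"wy":0,"wz":0},{"dx":0,"dy":0,"dz":0,"wx":0,"wy":0,"wz":0}]'
```

```text
t: 5.8
tcp_pos: [0.5072, 0.0931, 0.1499]
tool_rot: [0.999, 0.046, 0.0, 0.0]
force: [0.2, 0.5, 0.1]
finger_gap: -0.0
gripper_force: 0.0
```

```bash
for i in 1; do python3 -m inch '[{"dx":0,"dy":0,"dz":0.1,"wx":0,"wy":0,"wz":0},{"dx":0,"dy":0,"dz":0,"wx":0,"wy":0,"wz":0}]'; python3 -m inch '[{"dx":0,"dy":0,"dz":0.1,"wx":0,"wy":0,"wz":0},{"dx":0,"dy":0,"dz":0,"wx":0,"wy":0,"wz":0}]'; done
```

```text
t: 6.05
tcp_pos: [0.5073, 0.0931, 0.149]
tool_rot: [0.999, 0.046, 0.0, 0.0]
force: [0.6, -0.2, 0.5]
finger_gap: -0.002
gripper_force: 0.0
t: 6.3
tcp_pos: [0.5073, 0.0931, 0.1486]
tool_rot: [0.999, 0.046, 0.0, 0.0]
force: [-0.1, 0.7, 6.0]
finger_gap: -0.002
gripper_force: 2.8
```

At 6 N the flap is flat against its stop. I'll rise and go over to the cover's outer side.

```bash
python3 -m inch '[{"dx":0,"dy":0,"dz":-1,"wx":0,"wy":0,"wz":0},{"dx":0,"dy":0,"dz":-2.5,"wx":0,"wy":0,"wz":0},{"dx":0,"dy":0,"dz":-3,"wx":0,"wy":0,"wz":0},{"dx":0,"dy":0,"dz":-3,"wx":0,"wy":0,"wz":0},{"dx":0,"dy":0,"dz":-3,"wx":0,"wy":0,"wz":0},{"dx":0,"dy":0,"dz":-3,"wx":0,"wy":0,"wz":0},{"dx":0,"dy":0,"dz":-3,"wx":0,"wy":0,"wz":0},{"dx":0,"dy":0,"dz":-3,"wx":0,"wy":0,"wz":0},{"dx":0,"dy":0,"dz":-2,"wx":0,"wy":0,"wz":0},{"dx":0,"dy":0,"dz":0,"wx":0,"wy":0,"wz":0}]'; python3 -m inch '[{"dx":0,"dy":-2,"dz":0,"wx":0,"wy":0,"wz":0},{"dx":0,"dy":-3,"dz":0,"wx":0,"wy":0,"wz":0},{"dx":0,"dy":-3,"dz":0,"wx":0,"wy":0,"wz":0},{"dx":0,"dy":-3,"dz":0,"wx":0,"wy":0,"wz":0},{"dx":0,"dy":-3,"dz":0,"wx":0,"wy":0,"wz":0},{"dx":0,"dy":-1.5,"dz":0,"wx":0,"wy":0,"wz":0},{"dx":0,"dy":0,"dz":0,"wx":0,"wy":0,"wz":0},{"dx":0,"dy":0,"dz":0,"wx":0,"wy":0,"wz":0}]'; python3 - <<'E'
import cv2
from station import eyes
a,b=[cv2.cvtColor(eyes.snapshot(n),cv2.COLOR_RGB2BGR) for n in ("scene","top")]
cv2.imwrite("pics/c3.png",cv2.resize(cv2.hconcat([a[70:270,170:370],b[135:335,170:370]]),None,fx=2,fy=2,interpolation=cv2.INTER_CUBIC))
E
```

```text
t: 7.55
tcp_pos: [0.5076, 0.0932, 0.3848]
tool_rot: [0.999, 0.046, 0.002, 0.0]
force: [0.7, 0.4, -0.4]
finger_gap: 0.002
gripper_force: 0.0
t: 8.55
tcp_pos: [0.493, 0.2467, 0.3826]
tool_rot: [0.999, 0.045, -0.0, 0.0]
force: [-0.3, -0.2, -0.5]
finger_gap: 0.004
gripper_force: 0.0
```

View pics/c3.png

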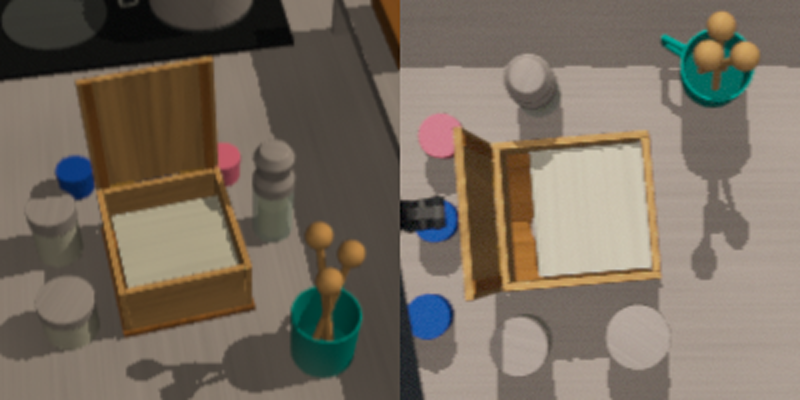

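The flap lies flat and the cover is untouched, with the finger just outside it at about (430,215). I'll lower it behind the free edge and start pushing.

```bash
python3 -m inch '[{"dx":0,"dy":0,"dz":1.5,"wx":0,"wy":0,"wz":0},{"dx":0,"dy":0,"dz":2.5,"wx":0,"wy":0,"wz":0},{"dx":0,"dy":0,"dz":2.2,"wx":0,"wy":0,"wz":0},{"dx":0,"dy":0,"dz":1,"wx":0,"wy":0,"wz":0},{"dx":0,"dy":1,"dz":0,"wx":0,"wy":0,"wz":0},{"dx":0,"dy":1,"dz":0,"wx":0,"wy":0,"wz":0},{"dx":0,"dy":0.8,"dz":0,"wx":0,"wy":0,"wz":0},{"dx":0,"dy":0.8,"dz":0,"wx":0,"wy":0,"wz":0},{"dx":0,"dy":0.7,"dz":0,"wx":0,"wy":0,"wz":0}]'
```

```text
t: 9.78
tcp_pos: [0.4972, 0.2044, 0.3115]
tool_rot: [0.999, 0.045, 0.001, -0.001]
force: [-0.6, 1.5, 0.5]
finger_gap: 0.001
gripper_force: 0.8
```

```bash
python3 -m inch '[{"dx":0,"dy":1,"dz":0.1,"wx":0,"wy":0,"wz":0},{"dx":0,"dy":1,"dz":0.2,"wx":0,"wy":0,"wz":0},{"dx":0,"dy":0.9,"dz":0.2,"wx":0,"wy":0,"wz":0},{"dx":0,"dy":0.9,"dz":0.2,"wx":0,"wy":0,"wz":0},{"dx":0,"dy":1,"dz":0.3,"wx":0,"wy":0,"wz":0},{"dx":0,"dy":0.9,"dz":0.3,"wx":0,"wy":0,"wz":0},{"dx":0,"dy":0.9,"dz":0.3,"wx":0,"wy":0,"wz":0},{"dx":0,"dy":0.9,"dz":0.4,"wx":0,"wy":0,"wz":0}]'
```

```text
t: 10.78
tcp_pos: [0.5037, 0.1294, 0.2905]
tool_rot: [0.999, 0.046, -0.0, 0.0]
force: [-0.4, 0.6, 1.0]
finger_gap: -0.003
gripper_force: 0.6
```

```bash
python3 -m inch '[{"dx":0,"dy":0.8,"dz":0.5,"wx":0,"wy":0,"wz":0},{"dx":0,"dy":0.8,"dz":0.5,"wx":0,"wy":0,"wz":0},{"dx":0,"dy":0.8,"dz":0.6,"wx":0,"wy":0,"wz":0},{"dx":0,"dy":0.8,"dz":0.6,"wx":0,"wy":0,"wz":0}]'; python3 - <<'E'
import cv2
from station import eyes
a,b=[cv2.cvtColor(eyes.snapshot(n),cv2.COLOR_RGB2BGR) for n in ("scene","top")]
cv2.imwrite("pics/c4.png",cv2.resize(cv2.hconcat([a[70:270,170:370],b[135:335,170:370]]),None,fx=2,fy=2,interpolation=cv2.INTER_CUBIC))
E
```

```text
t: 11.28
tcp_pos: [0.5068, 0.0976, 0.2685]
tool_rot: [0.999, 0.046, 0.0, 0.0]
force: [-0.5, 0.6, -0.2]
finger_gap: -0.0
gripper_force: 0.6
```

View pics/c4.png

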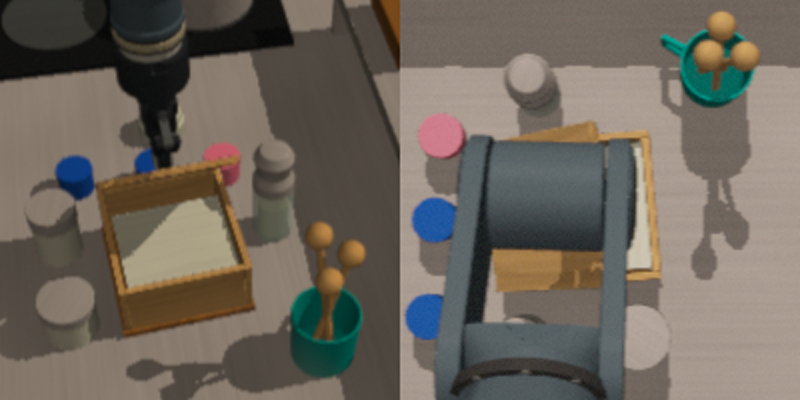

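The cover is at about 45° (edge-on in the scene view) with the box in place. I'll continue along the arc to shut.

```bash
python3 -m inch '[{"dx":0,"dy":0.7,"dz":0.7,"wx":0,"wy":0,"wz":0},{"dx":0,"dy":0.7,"dz":0.7,"wx":0,"wy":0,"wz":0},{"dx":0,"dy":0.6,"dz":0.8,"wx":0,"wy":0,"wz":0},{"dx":0,"dy":0.6,"dz":0.8,"wx":0,"wy":0,"wz":0},{"dx":0,"dy":0.5,"dz":0.8,"wx":0,"wy":0,"wz":0},{"dx":0,"dy":0.4,"dz":0.9,"wx":0,"wy":0,"wz":0},{"dx":0,"dy":0.4,"dz":0.9,"wx":0,"wy":0,"wz":0},{"dx":0,"dy":0.4,"dz":0.9,"wx":0,"wy":0,"wz":0}]'
```

```text
t: 12.38
tcp_pos: [0.5106, 0.0552, 0.2032]
tool_rot: [0.999, 0.046, -0.0, -0.0]
force: [0.6, 0.6, 0.6]
finger_gap: -0.002
gripper_force: 0.4
```

```bash
python3 -m inch '[{"dx":0,"dy":0.3,"dz":0.8,"wx":0,"wy":0,"wz":0},{"dx":0,"dy":0.2,"dz":0.8,"wx":0,"wy":0,"wz":0},{"dx":0,"dy":0.1,"dz":0.8,"wx":0,"wy":0,"wz":0},{"dx":0,"dy":0.1,"dz":0.7,"wx":0,"wy":0,"wz":0},{"dx":0,"dy":0,"dz":0.4,"wx":0,"wy":0,"wz":0},{"dx":0,"dy":0,"dz":0.2,"wx":0,"wy":0,"wz":0},{"dx":0,"dy":0,"dz":0,"wx":0,"wy":0,"wz":0}]'
```

```text
t: 13.25
tcp_pos: [0.5113, 0.0484, 0.1668]
tool_rot: [0.999, 0.046, -0.0, -0.0]
force: [-0.1, 0.1, -0.2]
finger_gap: -0.003
gripper_force: 0.0
```

```bash
python3 -m inch '[{"dx":0,"dy":0,"dz":0.1,"wx":0,"wy":0,"wz":0},{"dx":0,"dy":0,"dz":0,"wx":0,"wy":0,"wz":0}]'; python3 -m inch '[{"dx":0,"dy":0,"dz":0.1,"wx":0,"wy":0,"wz":0},{"dx":0,"dy":0,"dz":0,"wx":0,"wy":0,"wz":0}]'
```

```text
t: 13.5
tcp_pos: [0.5113, 0.0484, 0.166]
tool_rot: [0.999, 0.046, 0.0, -0.0]
force: [0.9, 0.1, 0.4]
finger_gap: 0.001
gripper_force: 0.0
t: 13.75
tcp_pos: [0.5113, 0.0484, 0.1656]
tool_rot: [0.999, 0.046, 0.0, 0.0]
force: [-1.4, -0.0, 6.0]
finger_gap: 0.0
gripper_force: 2.8
```

The cover reads shut, with the tip at 93 mm and 6 N. I'll retreat up and back, then check.

```bash
python3 -m inch '[{"dx":0,"dy":0,"dz":-1,"wx":0,"wy":0,"wz":0},{"dx":0,"dy":0,"dz":-3,"wx":0,"wy":0,"wz":0},{"dx":0,"dy":0,"dz":-3.5,"wx":0,"wy":0,"wz":0},{"dx":0,"dy":0,"dz":-3.5,"wx":0,"wy":0,"wz":0},{"dx":0,"dy":0,"dz":-3.5,"wx":0,"wy":0,"wz":0},{"dx":-1,"dy":3,"dz":0,"wx":0,"wy":0,"wz":0},{"dx":-1,"dy":4,"dz":0,"wx":0,"wy":0,"wz":0},{"dx":-1,"dy":4,"dz":0,"wx":0,"wy":0,"wz":0},{"dx":-1,"dy":4,"dz":0,"wx":0,"wy":0,"wz":0},{"dx":-1,"dy":4,"dz":0,"wx":0,"wy":0,"wz":0}]'; python3 -m inch '[{"dx":0,"dy":4,"dz":0,"wx":0,"wy":0,"wz":0},{"dx":0,"dy":4,"dz":0,"wx":0,"wy":0,"wz":0},{"dx":0,"dy":3,"dz":0,"wx":0,"wy":0,"wz":0},{"dx":0,"dy":0,"dz":0,"wx":0,"wy":0,"wz":0},{"dx":0,"dy":0,"dz":0,"wx":0,"wy":0,"wz":0}]'; python3 - <<'E'
import cv2
from station import eyes
a,b=[cv2.cvtColor(eyes.snapshot(n),cv2.COLOR_RGB2BGR) for n in ("scene","top")]
cv2.imwrite("pics/c5.png",cv2.resize(cv2.hconcat([a[70:270,170:370],b[135:335,170:370]]),None,fx=2,fy=2,interpolation=cv2.INTER_CUBIC))
E
```

```text
t: 15.0
tcp_pos: [0.4784, -0.1466, 0.3104]
tool_rot: [0.999, 0.046, 0.0, 0.0]
force: [0.7, -1.4, 0.7]
finger_gap: -0.0
gripper_force: 0.0
t: 15.62
tcp_pos: [0.4884, -0.2541, 0.3099]
tool_rot: [0.999, 0.046, -0.0, -0.001]
force: [0.3, 0.0, 1.2]
finger_gap: -0.003
gripper_force: 0.0
```

View pics/c5.png

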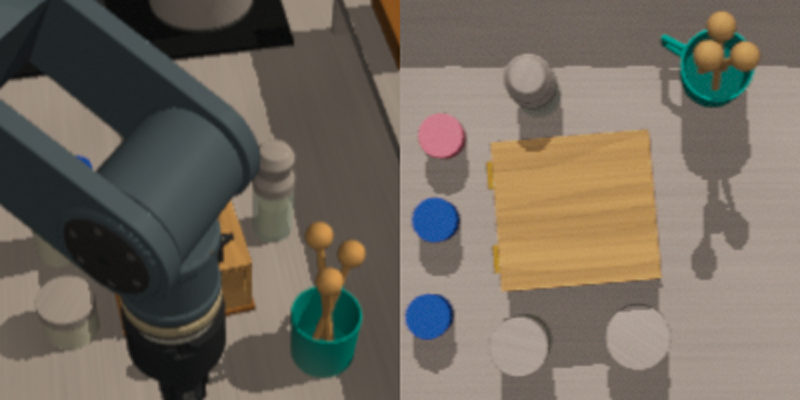

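The top view shows the cover shut flush over the box at about (490–660, 130–290). The box and its neighbours haven't moved, and the hand is clear.

```bash
python3 -c "from station import workorder; print(workorder.sign_off())"
```

```text
the job is handed in; nothing more can be done
None
```

The flap is folded flat and the cover is shut over it; in the final top view nothing else had moved and the hand was clear, and the job was handed in at about 16 s of the 54 s allowed.

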